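# Clamp the lid on a stoneware crock to the first slip of its drag-clutch knob

### The arm

A 6-joint arm with a two-finger parallel gripper is mounted at the origin on the work surface. World frame = base frame: x ahead of the robot, y to its left, z up, the work surface at z = 0. Lengths are in m, angles in rad, forces in N, time in s.
With the tool pointing down it reaches from about 0.35 to 0.875 m from the base axis. Payload 4.2 kg.
Tool frame: the origin (TCP) lies midway between the tips of the shut fingers; the grasp point (between the pads) lies 19 mm behind it (bot.grip_point_offset is the distance from the TCP to the grasp point, in m); z points along the fingers, y is the line along which they close (so a half turn about z gives the same grasp; the last joint's range is limited). The gripper opens to 87 mm and grips with 3 to 60 N. Pads are 19 mm wide; open, the fingers measure 117 mm over their backs; the gripper's body (75 mm by 190 mm) begins 51 mm behind the grasp point.
Start: joints at [1.509, 0.385, 0.008, 0, -1.194, -0.259], TCP at [0.197, 0.593, 0.223] pointing down, gripper open.
Joint ranges: [-3.14, 3.14], [-1.21, 2.06], [-1.07, 1.41], [-3.16, 2.05], [-2.99, -0.16], [-3.1, 3.1]. Speed limits (rad/s): [2.79, 2.79, 3.14, 3.14, 3.14, 3.14].

### API

Orientations are given as a 3x3 rotation matrix whose columns are the frame's x, y, z axes.
In Python, from cell import bot, cams gives the robot as it stands.
- The arm moves only by the shell command python3 -m creep 'ROWS' [FORCE]. ROWS is JSON, a list of rows, each a list of 5 numbers: the shift along the tool's x, y, z in mm, then the turn about the tool's z in rad, then the closure, from 0 (fully open) to 1 (shut). A call has exactly 5 rows; each row shifts and turns the commanded pose from where the row before left it, along the tool's axes as they then stand; what a row does not reach is not made up. A row lasts 1/8 s, in which the tool goes at most 62.5 mm and 10.7 degrees, less where a joint would pass 70% of its speed; a pose out of reach is approached as far as the arm can. A call is refused whole if a number of a shift passes 62.5 or a number of a turn 0.188, either way. A call with a gripper value outside its range is refused whole. The fingers move at their own pace and stop on an object; FORCE is the grip in N (left out, the last holds). Time passes only in rows, so rows that do not move let the fingers close, or fill a call up. It gives the time, the measured TCP pose, the force, the opening and the grip force at its end, in the units of the state.
- bot.get_obs(): the state, without advancing time (a new reading comes with each control period).
- cams.snapshot(name): name is "side" or "top" or "wrist"; returns a dict with "frame" (400x640x3 uint8, blue, green, red), "depth" (400x640 float32, m along the optical axis (not along the pixel's ray), 0 where there is no reading), "K" (3x3 intrinsics, pixels), "rvec" (rotation vector, rad) and "tvec" (3), from world to camera coordinates, as OpenCV has them. Camera axes: x right, y down, z forward; pixel columns grow to the right and rows downward; lengths in m; the calibration is good to about 2 mm. A picture is of the moment at which its call begins.
- bot.close_job(): hands the job in; it is judged then, once.
The state is a dict: "time": time; "joint_positions": joint angles; "joint_velocities": joint speeds; "joint_efforts": joint torques, N m; "eef_pos": TCP position; "tcp_rot": TCP orientation; "wrist_force": force on the tool from outside, world axes, zero at the start; "wrist_torque": the same for the moment, N m; "width": opening from 0.0 (shut) to 1.0 (fully open); "grip_force": force on a finger pad.
Only numpy, scipy, OpenCV 4.12 (cv2) and the standard library are available. Lean on these libraries where they do the work, as an engineer would, in place of code of your own. Each camera call takes 0.05 s, during which the arm holds its last target. There are 200 camera calls.

### The job

Close up the clamp-lid crock: set the stoneware lid on the crock, swing the steel bar over it as far as its stop, then tighten the knob clockwise until its drag clutch first slips, and stop there, with the red mark on the knob parted from the red mark on the collar by about 5 to 30 degrees. Do not let the clutch slip on beyond that, let go at the end, and leave the mugs, glasses and bowls where they stand.

Things in the scene. Friction and masses are not known exactly. Their poses are not given: they have to be found in the camera images.
- stand: The fixed crock on its stand: wooden board 130 x 205 mm, 16 mm thick; round cream crock (104 mm across, rim 106 mm above the table, inner mouth 90 mm across); steel post, 20 mm across, 85 mm from the crock's axis. Origin: on the table under the crock's axis; z up; the post stands at (0, -85 mm) in this frame.
- mouth (a point): Centre of the crock's mouth at rim height (106 mm above the table), on the crock's axis. Axes as the stand.
- lid: Loose round stoneware lid, about 320 g: plug 82 mm across, 8 mm deep (4 mm play all round in the mouth); above it a cream disc 112 mm across, 8 mm thick (rests on the rim); on that an upright round terracotta grip 36 mm across, 30 mm tall, flat-topped. Starts plug down on the table, at the left or right. Origin: centre of the plug's underside; z up; 98 mm above the table once seated.
- lid_top (a point): Centre of the flat top of the lid's grip, 46 mm above the lid's origin (144 mm above the table once seated). The clamp foot presses here.
- swing_bar (a joint): Angle of the level steel bar (22 mm wide, underside 174 mm, top 186 mm above the table) about the post. 0 at its stop: it points along the stand's +y, foot over the crock's axis. Grows counter-clockwise from above as it opens (towards the robot); starts 1.1 to 1.6 rad open, so it is closed clockwise. Stays where left; about 1 N at the peg moves it.
- peg_top (a point): Centre of the top of the black upright peg (14 mm across, 44 mm of it above the bar, top 230 mm above the table) on the bar's free end, 165 mm from the post's axis: push or hold here to swing the bar. Turns with the bar; y points outward along the bar.
- foot: Black rubber foot, 26 mm across, 8 mm thick, on the screw under the bar, 85 mm from the post's axis (80 mm from the peg). Origin: centre of its underside, 4 to 10 mm above the height of the seated lid's top at the start. Goes down 6 mm for each radian that the screw turns clockwise, with screw and knob. Does not turn.
- screw: The screw's aluminium collar, a disc 56 mm across, 8 mm thick under the knob, with a red mark on its rim. Turns with the screw; x points from the axis to its mark. Origin on the axis, on its underside. Turning takes about 0.2 N m while the foot is free; once the foot is on the lid the torque rises over 0.1 to 0.3 rad until the clutch slips, then stays level.
- knob: Black knob on the collar, driving it through a drag clutch that slips at about 0.42 N m: a wing 46 mm long (x), 14 mm thick (y), 32 mm tall on a low round base; red mark on its top at the +x end. Origin on the axis, on the base's underside; wing top 38 mm above. Its mark is in line with the collar's until the clutch slips; slipping clockwise parts them by the angle slipped, which stays.
- knob_grip (a point): On the knob's axis, 8 mm below the wing's top (about 0.23 to 0.24 m above the table): where to hold the wing, closing across its 14 mm thickness. Axes as the knob: x along the wing, y across it. It sinks 6 mm for each radian of tightening. Read after each small turn (0.04 rad) has stopped, the torque is lower than while turning: about 0.2 N m when the clutch is slipping.
- mug_a: A yellow mug with a white band and handle, 80 mm across, 73 mm tall, loose bystander; it and the lid may have changed sides. Origin: centre of its underside.
- mug_b: Another such mug at the back, loose bystander. Origin: centre of its underside.
- glass_a: Amber tumbler, 82 mm across, 115 mm tall, at the back, loose bystander. Origin: centre of its underside.
- glass_b: Another such tumbler at the back, loose bystander. Origin: centre of its underside.
- bowls: Two stacked cream bowls, one piece, 122 mm across, 83 mm tall, at the right, loose bystander. Origin: centre of the underside.
There are look-alikes about, which are no part of the job. Leave any turquoise or yellow look-alike of the lid alone.

How it is judged:
By the outcome, as a careful person would: the job done as asked, in the order asked, and still so for the second after the job is handed in, with the robot touching nothing.
It also fails if it takes over 72 s, if anything falls off the work surface, if the arm or the gripper's body presses on something with over 40 N, if the wrist force passes 120 N, or if a joint passes its speed limit or range.

## Working session

There is one attempt and no reset: what is moved stays moved. The work goes in short steps, Python scripts to look and compute and a shell command to move; the robot and the scene stay as the last step left them, time stands still between calls to the robot, and variables do not carry over. Pictures are saved under pics/ and viewed, at most 10 in all, crops included, and the job is handed in when it is done.

```bash
mkdir -p pics; ls; python3 - <<'E'
from cell import bot,cams
import cv2,numpy as np
o=bot.get_obs();print(o['time'],o['eef_pos'],o['tcp_rot'],o['width'])
for n in ['top','side','wrist']:
    s=cams.snapshot(n);cv2.imwrite(f'pics/{n}0.png',s['frame']);np.savez(f'pics/{n}0.npz',**s)
    R=cv2.Rodrigues(s['rvec'])[0];print(n,(-R.T@s['tvec'].ravel()).round(3),s['K'][0,0],(s['depth']>0).mean())
E
```

```text
pics
0.0 [0.19684464 0.59255851 0.22146961] [[ 9.48937353e-01 -3.15463953e-01 -6.27737901e-04]
 [-3.15464572e-01 -9.48935121e-01 -2.05884429e-03]
 [ 5.38086144e-05  2.15174332e-03 -9.99997684e-01]] 1.0024441804869804
top [ 0.424 -0.031  1.161] 413.962975787538 0.9962578125
side [ 0.005 -0.672  0.832] 409.1957624648819 0.996046875
wrist [0.265 0.57  0.384] 301.1630165443181 0.995390625
```

View pics/top0.png

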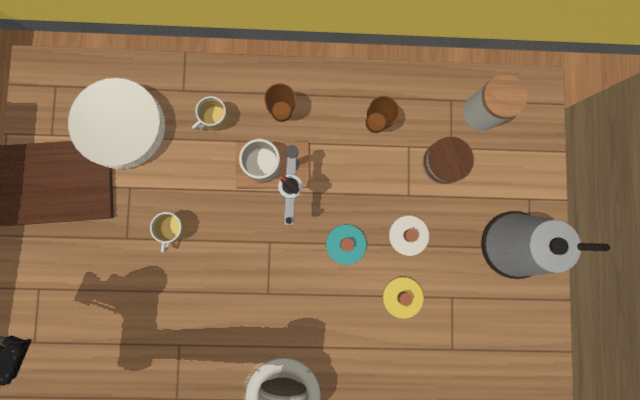

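View pics/side0.png

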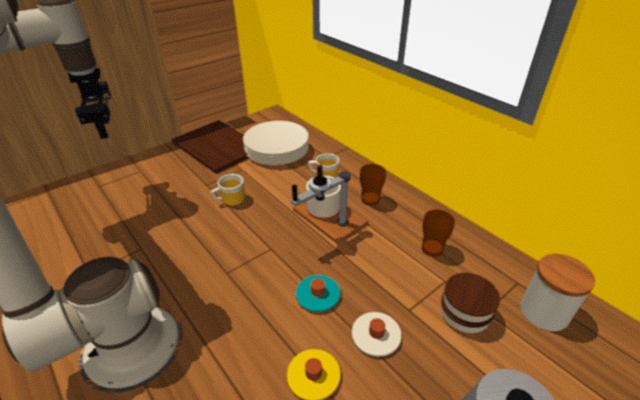

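The top view shows the cream lid at (409,236) with its terracotta grip. The turquoise (346,244) and yellow (403,297) look-alikes are close by. The crock is at (260,158), post about (291,153), knob (290,186) and peg (289,221). The side view shows the same: lid (376,334), crock (323,198), knob (320,175), peg (295,190) and post (344,200).

```bash
cat > h.py <<'E'
import numpy as np,cv2
from cell import bot,cams
def snap(n,save=None):
    s=cams.snapshot(n)
    if save: cv2.imwrite(f'pics/{save}.png',s['frame']); np.savez(f'pics/{save}.npz',**s)
    return s
def load(n): return dict(np.load(f'pics/{n}.npz'))
def cam(s):
    R=cv2.Rodrigues(s['rvec'])[0]; return R,-R.T@s['tvec'].ravel()
def ray(s,uv):
    R,c=cam(s); d=R.T@np.linalg.inv(s['K'])@np.array([uv[0],uv[1],1.]); return c,d
def onplane(s,uv,z):
    c,d=ray(s,uv); return c+d*(z-c[2])/d[2]
def cloud(s):
    R,c=cam(s); h,w=s['depth'].shape; v,u=np.mgrid[:h,:w]
    p=np.stack([u,v,np.ones_like(u)],-1)@np.linalg.inv(s['K']).T*s['depth'][...,None]
    return (p)@R+c
def tri(s1,uv1,s2,uv2):
    (c1,d1),(c2,d2)=ray(s1,uv1),ray(s2,uv2)
    t=np.linalg.lstsq(np.stack([d1,-d2],1),c2-c1,rcond=None)[0]
    a,b=c1+d1*t[0],c2+d2*t[1]; return (a+b)/2,np.linalg.norm(a-b)
def px(s,P): return cv2.projectPoints(np.array(P,float).reshape(-1,3),s['rvec'],s['tvec'],s['K'],None)[0].reshape(-1,2)
def circ(P):
    A=np.c_[2*P[:,:2],np.ones(len(P))]; x=np.linalg.lstsq(A,(P[:,:2]**2).sum(1),rcond=None)[0]
    return x[:2],np.sqrt(x[2]+x[0]**2+x[1]**2)
E
python3 - <<'E'
from h import *
for n in ['top0','side0']:
    s=load(n);W=cloud(s);f=s['frame'];hsv=cv2.cvtColor(f,cv2.COLOR_BGR2HSV)
    g=px(s,[onplane(load('top0'),(411,236),.046)])[0]; print(n,g)
    lidc=onplane(load('top0'),(409,236),.016)
    near=np.linalg.norm(W[...,:2]-lidc[:2],axis=-1)<.075
    for nm,m in (('disc',near&(hsv[...,1]<70)&(hsv[...,2]>90)),('grip',near&(hsv[...,1]>130)&(W[...,2]>.025))):
        P=W[m];print(nm,m.sum(),np.percentile(P[:,2],[5,50,95]).round(4))
        cs,_=cv2.findContours(m.astype(np.uint8),0,1); c=max(cs,key=cv2.contourArea)[:,0]
        z=.016 if nm=='disc' else .046
        E=np.array([onplane(s,q,z) for q in c]); print('  contour circle',circ(E))
        if nm=='grip': 
            Q=P[P[:,2]>np.percentile(P[:,2],95)-.006]; print('  top mean',Q.mean(0),len(Q))
    # crock rim
    cc=onplane(load('top0'),(260,158),.106)
    d=np.linalg.norm(W[...,:2]-cc[:2],axis=-1)
    m=(d<.065)&(abs(W[...,2]-.106)<.006)&(hsv[...,1]<90); print('rim',circ(W[m]),m.sum(),np.median(W[m][:,2]))
    # high things
    pc=onplane(load('top0'),(290,186),.2)
    d=np.linalg.norm(W[...,:2]-pc[:2],axis=-1)
    for lo,hi in((.165,.192),(.192,.208),(.208,.222),(.222,.27)):
        m=(d<.13)&(W[...,2]>lo)&(W[...,2]<hi)
        n_,L,st,ce=cv2.connectedComponentsWithStats(m.astype(np.uint8))
        for i in range(1,n_):
            P=W[L==i]
            if len(P)>4: print(lo,len(P),ce[i].round(1),P.mean(0).round(4),P.min(0).round(3),P.max(0).round(3))
t,s=load('top0')['frame'],load('side0')['frame']
a=cv2.resize(t[130:235,220:325],(500,500),interpolation=cv2.INTER_CUBIC)
b=cv2.resize(s[150:240,280:370],(300,300),interpolation=cv2.INTER_CUBIC)
o=np.zeros((500,800,3),np.uint8);o[:,:500]=a;o[:300,500:]=b;cv2.imwrite('pics/c1.png',o)
E
```

```text
top0 [411. 236.]
disc 1148 [0.0125 0.0175 0.0213]
  contour circle (array([ 0.43802031, -0.33866753]), np.float64(0.05552766902567165))
grip 112 [0.0362 0.0471 0.0509]
  contour circle (array([ 0.43804927, -0.33565189]), np.float64(0.015568282126852162))
  top mean [ 0.43850303 -0.33646589  0.0480487 ] 87
rim (array([0.62259674, 0.07300216]), np.float64(0.04836842419601253)) 351 0.10689288722288093
0.165 13 [290.8 150.9] [ 0.6275 -0.0086  0.1913] [ 0.625 -0.016  0.19 ] [0.632 0.    0.192]
0.165 180 [291.5 164.7] [ 0.5953 -0.0112  0.1876] [ 0.571 -0.026  0.177] [0.623 0.003 0.192]
0.165 218 [289.5 209.8] [ 0.4878 -0.0099  0.1873] [ 0.454 -0.021  0.181] [0.516 0.001 0.192]
0.192 101 [291.8 150.7] [ 0.6276 -0.011   0.1939] [ 0.613 -0.026  0.192] [0.642 0.003 0.197]
0.192 174 [290.4 187.6] [ 0.5383 -0.0108  0.2057] [ 0.514 -0.038  0.2  ] [0.568 0.016 0.208]
0.208 45 [293.8 180.8] [ 0.5534 -0.0182  0.2123] [ 0.542 -0.028  0.208] [ 0.565 -0.005  0.216]
0.208 5 [300.8 182.4] [ 0.5506 -0.0344  0.2092] [ 0.547 -0.037  0.208] [ 0.554 -0.032  0.211]
0.208 64 [287.  189.4] [ 0.5329 -0.003   0.21
[... 699 characters left out ...]
.1839] [ 0.453 -0.026  0.165] [0.638 0.003 0.192]
0.192 50 [344.4 173.9] [ 0.6275 -0.0092  0.1934] [ 0.612 -0.026  0.192] [0.643 0.005 0.196]
0.192 139 [320.  185.1] [ 0.535  -0.0181  0.2046] [ 0.515 -0.038  0.196] [0.57  0.02  0.208]
0.192 27 [294.9 196.4] [ 0.4607 -0.0103  0.2004] [ 0.457 -0.015  0.192] [ 0.467 -0.002  0.208]
0.208 90 [320.  180.8] [ 0.54   -0.0123  0.2127] [ 0.523 -0.03   0.208] [0.568 0.012 0.222]
0.208 22 [294.7 191.9] [ 0.4608 -0.0101  0.2144] [ 0.457 -0.014  0.21 ] [ 0.467 -0.002  0.22 ]
0.222 84 [320.  172.9] [ 0.5377 -0.0151  0.2398] [ 0.523 -0.03   0.222] [0.56  0.01  0.248]
0.222 34 [294.4 187.1] [ 0.4617 -0.0088  0.2278] [ 0.456 -0.014  0.222] [0.469 0.001 0.233]
```

View pics/c1.png

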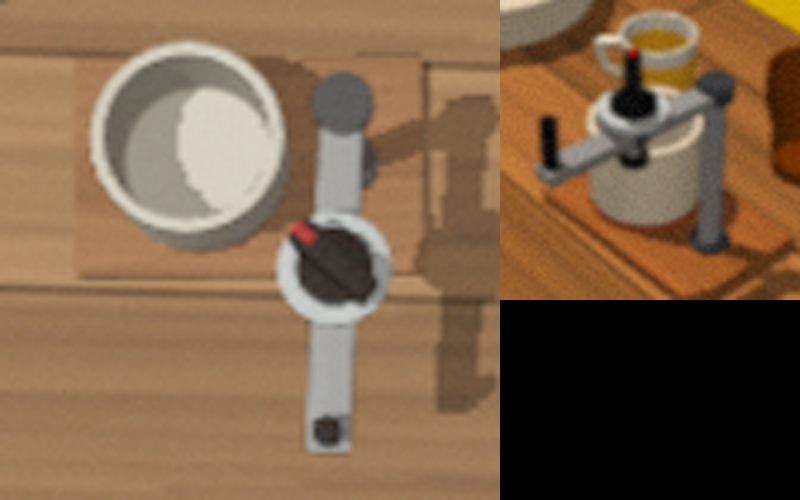

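The crop shows the knob's red mark at the upper left, in line with the collar. The bar points about −x, roughly 1.5 rad open. Both views agree on these positions:

| Item | x, y (m) | Height (m) |
|---|---|---|
| Lid | (0.438, −0.338) | grip top 0.047 |
| Crock | (0.623, 0.0735) | rim 0.1065 |
| Post | (0.6275, −0.0105) | |
| Peg | (0.4615, −0.0095) | top about 0.231 |

The post-to-crock distance comes out at 84 mm and post-to-peg at 166 mm, which matches the text.

```bash
python3 -m creep '[[0,0,-25,0.18,0],[0,0,-25,0.18,0],[0,0,-25,0.18,0],[0,0,-25,0.18,0],[0,0,-25,0.18,0]]' 20; python3 -m creep '[[0,0,0,0.175,0],[0,0,0,0.175,0],[52,-30,0,0,0],[52,-30,0,0,0],[52,-30,0,0,0]]'
```

```text
time: 0.78
eef_pos: [0.197, 0.5929, 0.3479]
tcp_rot: [[0.337, -0.941, -0.0], [-0.941, -0.337, -0.001], [0.001, 0.001, -1.0]]
wrist_force: [0.4, 0.2, 0.4]
width: 0.998
grip_force: 0.0
time: 1.4
eef_pos: [0.2875, 0.4354, 0.3471]
tcp_rot: [[0.001, -1.0, -0.0], [-1.0, -0.001, -0.001], [0.001, 0.0, -1.0]]
wrist_force: [1.1, 0.8, 0.3]
width: 0.994
grip_force: 0.0
```

```bash
python3 -m creep '[[52,-30,0,0,0],[52,-30,0,0,0],[52,-30,0,0,0],[52,-30,0,0,0],[52,-30,0,0,0]]'; python3 -m creep '[[57,0,0,0,0],[57,0,0,0,0],[57,0,0,0,0],[57,0,0,0,0],[57,0,0,0,0]]';python3 -m creep '[[57,0,0,0,0],[57,0,0,0,0],[57,0,0,0,0],[57,0,40,0,0],[0,0,40,0,0]]'
python3 - <<'E'
from h import *
s=snap('wrist','w1');o=bot.get_obs();print(o['eef_pos'])
W=cloud(s);hsv=cv2.cvtColor(s['frame'],cv2.COLOR_BGR2HSV)
near=np.linalg.norm(W[...,:2]-[.438,-.338],axis=-1)<.075
m=near&(hsv[...,1]<70)&(hsv[...,2]>90)&(W[...,2]<.03)&(W[...,2]>.008);print(m.sum(),W[m][:,2].mean())
c=max(cv2.findContours(m.astype(np.uint8),0,1)[0],key=cv2.contourArea)[:,0]
print(circ(np.array([onplane(s,q,.016) for q in c])))
m=near&(W[...,2]>.038)&(W[...,2]<.055);print(m.sum(),W[m].mean(0))
c=max(cv2.findContours(m.astype(np.uint8),0,1)[0],key=cv2.contourArea)[:,0]
print(circ(np.array([onplane(s,q,.046) for q in c])))
E
```

```text
time: 2.02
eef_pos: [0.4375, 0.1752, 0.3476]
tcp_rot: [[0.0, -1.0, 0.0], [-1.0, -0.0, 0.0], [-0.0, -0.0, -1.0]]
wrist_force: [0.7, 0.8, 0.4]
width: 1.0
grip_force: 0.0
time: 2.65
eef_pos: [0.4365, -0.1096, 0.3476]
tcp_rot: [[0.0, -1.0, 0.0], [-1.0, -0.0, 0.0], [-0.0, -0.0, -1.0]]
wrist_force: [0.4, 0.4, 0.4]
width: 0.999
grip_force: 0.0
time: 3.28
eef_pos: [0.4366, -0.333, 0.2699]
tcp_rot: [[-0.005, -1.0, -0.0], [-1.0, 0.005, -0.0], [0.0, 0.0, -1.0]]
wrist_force: [0.8, 0.3, -1.2]
width: 1.0
grip_force: 0.0
[ 0.43361533 -0.32954519  0.26340387]
4295 0.01637217165385657
(array([ 0.43818104, -0.33677513]), np.float64(0.05483439071248311))
591 [ 0.43805755 -0.33717999  0.04619757]
(array([ 0.43805963, -0.33701012]), np.float64(0.017337121583924055))
```

View pics/w1.png

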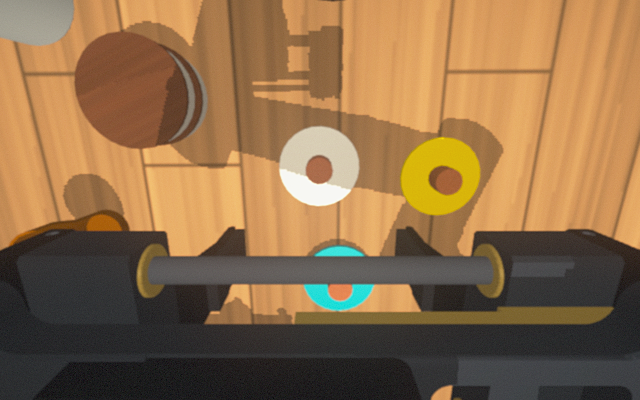

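The wrist picture shows the cream lid at (319,167) with yellow to its right and turquoise behind. The gripper body runs long along the closing line. The lid is at (0.438, −0.337) with its grip top at 0.046. I'll go partway down and check the pose.

```bash
python3 -m creep '[[0,0,50,0,0],[0,0,50,0,0],[0,0,50,0,0],[0,0,0,0,0],[0,0,0,0,0]]' 40;python3 -c "
from cell import bot
o=bot.get_obs();print(o['eef_pos'],o['tcp_rot'])"
```

```text
time: 3.95
eef_pos: [0.4387, -0.3307, 0.124]
tcp_rot: [[0.001, -1.0, 0.003], [-1.0, -0.001, -0.002], [0.002, -0.003, -1.0]]
wrist_force: [-0.3, -0.4, 0.1]
width: 1.004
grip_force: 0.0
[ 0.43870845 -0.33072635  0.12397538] [[ 0.00137502 -0.99999476  0.00292949]
 [-0.9999966  -0.0013815  -0.00221144]
 [ 0.00221547 -0.00292644 -0.99999326]]
```

```bash
python3 -m creep '[[6.5,0,50,0,0],[0,0,40,0,0],[0,0,8,0,0],[0,0,5,0,0],[0,0,0,0,0]]' 40;python3 -m creep '[[0,0,0,0,0.7],[0,0,0,0,0.8],[0,0,0,0,0.9],[0,0,0,0,0.9],[0,0,0,0,0.9]]' 40
```

```text
time: 4.58
eef_pos: [0.4385, -0.3371, 0.0205]
tcp_rot: [[0.001, -1.0, 0.003], [-1.0, -0.001, -0.002], [0.002, -0.003, -1.0]]
wrist_force: [0.0, -0.2, 0.7]
width: 0.999
grip_force: 0.0
time: 5.2
eef_pos: [0.437, -0.3366, 0.0186]
tcp_rot: [[0.0, -1.0, -0.0], [-1.0, -0.0, 0.0], [-0.0, 0.0, -1.0]]
wrist_force: [0.2, -0.4, 0.0]
width: 0.519
grip_force: 0.0
```

```bash
python3 -m creep '[[0,0,0,0,1],[0,0,0,0,1],[0,0,0,0,1],[0,0,0,0,1],[0,0,0,0,1]]' 40;python3 -m creep '[[0,0,-20,0,1],[0,0,-40,0,1],[0,0,-60,0,1],[0,0,-60,0,1],[0,0,-60,0,1]]' 40
```

```text
time: 5.82
eef_pos: [0.4372, -0.3366, 0.0186]
tcp_rot: [[0.0, -1.0, 0.0], [-1.0, -0.0, -0.0], [0.0, -0.0, -1.0]]
wrist_force: [0.9, -0.7, -1.1]
width: 0.404
grip_force: 40.0
time: 6.45
eef_pos: [0.4355, -0.3357, 0.2594]
tcp_rot: [[-0.0, -1.0, -0.003], [-1.0, 0.0, 0.002], [-0.002, 0.003, -1.0]]
wrist_force: [0.7, -0.3, -3.6]
width: 0.399
grip_force: 40.0
```

```bash
python3 -m creep '[[-20,-10,-30,0,1],[-40,-20,-30,0,1],[-50,-24,0,0,1],[-50,-24,0,0,1],[-50,-24,0,0,1]]';python3 -m creep '[[-50,-24,0,0,1],[-50,-20,0,0,1],[-50,-20,0,0,1],[-35,-12,0,0,1],[-15,-8,0,0,1]]';python3 -m creep '[[0,0,0,0,1],[0,0,0,0,1],[0,0,0,0,1],[0,0,0,0,1],[0,0,0,0,1]]'
python3 - <<'E'
from h import *
o=bot.get_obs();print(o['eef_pos'])
s=snap('side','s2');W=cloud(s);hsv=cv2.cvtColor(s['frame'],cv2.COLOR_BGR2HSV)
for n in ('top','side'):
    s=snap(n,n+'2');W=cloud(s);hsv=cv2.cvtColor(s['frame'],cv2.COLOR_BGR2HSV)
    d=np.linalg.norm(W[...,:2]-o['eef_pos'][:2],axis=-1)
    m=(d<.07)&(hsv[...,1]<90)&(hsv[...,2]>90)&(W[...,2]<.33)&(W[...,2]>.26)
    if m.sum()>50: print(n,m.sum(),W[m].mean(0),circ(W[m]),np.percentile(W[m][:,2],[2,50,98]))
f=load('side2')['frame'];cv2.imwrite('pics/s2c.png',cv2.resize(f[60:260,200:460],(780,600)))
E
```

```text
time: 7.08
eef_pos: [0.5382, -0.1247, 0.3173]
tcp_rot: [[-0.001, -1.0, -0.004], [-1.0, 0.001, 0.001], [-0.001, 0.004, -1.0]]
wrist_force: [0.7, -0.5, -3.4]
width: 0.404
grip_force: 40.0
time: 7.7
eef_pos: [0.6223, 0.0753, 0.3165]
tcp_rot: [[0.002, -1.0, -0.005], [-1.0, -0.002, -0.001], [0.001, 0.005, -1.0]]
wrist_force: [-0.1, 0.0, -3.2]
width: 0.408
grip_force: 40.0
time: 8.32
eef_pos: [0.6229, 0.073, 0.3189]
tcp_rot: [[-0.001, -1.0, 0.0], [-1.0, 0.001, 0.0], [-0.0, -0.0, -1.0]]
wrist_force: [-1.1, -0.7, -3.3]
width: 0.401
grip_force: 40.0
[0.62293624 0.07297298 0.31888746]
top 565 [0.61657873 0.04193238 0.3172412 ] (array([0.6193226 , 0.06693422]), np.float64(0.04353448569065217)) [0.31425973 0.31730269 0.32000828]
side 473 [0.6091007  0.05700626 0.31677981] (array([0.61710974, 0.06832356]), np.float64(0.04100623800831602)) [0.31218404 0.31699065 0.31893068]
```

View pics/s2c.png

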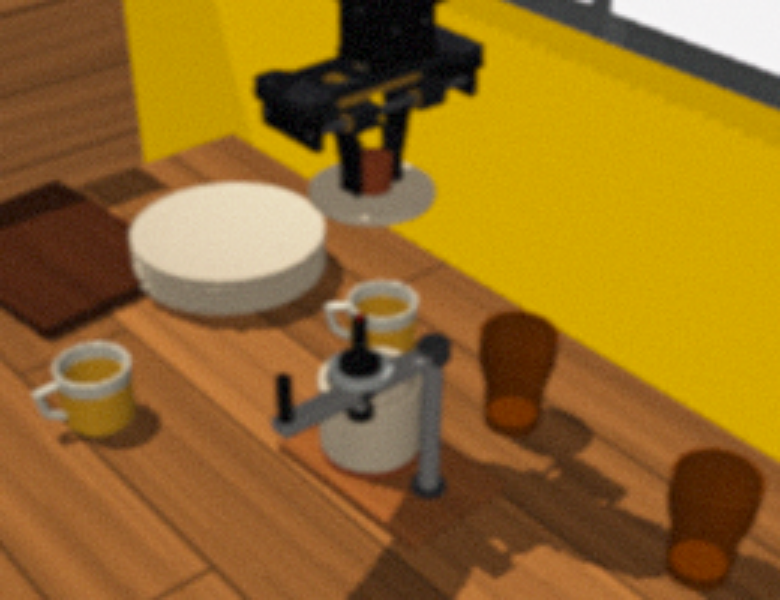

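The lid hangs level in the gripper above the crock, with its disc top at 0.317 m, so lowering it 202 mm should seat it. It is within 1 mm of the crock's centre.

```bash
python3 -m creep '[[0,0,30,0,1],[0,0,50,0,1],[0,0,50,0,1],[0,0,40,0,1],[0,0,12,0,1]]';python3 -m creep '[[0,0,6,0,1],[0,0,4,0,1],[0,0,4,0,1],[0,0,3,0,1],[0,0,2,0,1]]'
```

```text
time: 9.1
eef_pos: [0.6214, 0.0729, 0.1337]
tcp_rot: [[-0.0, -1.0, -0.006], [-1.0, 0.0, -0.002], [0.002, 0.006, -1.0]]
wrist_force: [0.3, 0.5, -2.9]
width: 0.401
grip_force: 40.0
time: 9.72
eef_pos: [0.6235, 0.0739, 0.1182]
tcp_rot: [[0.0, -1.0, 0.002], [-1.0, -0.0, 0.001], [-0.001, -0.002, -1.0]]
wrist_force: [0.1, 2.0, -2.5]
width: 0.399
grip_force: 40.0
```

```bash
python3 -m creep '[[0,0,1,0,1],[0,0,1,0,1],[0,0,1,0,1],[0,0,0,0,1],[0,0,0,0,1]]'
```

```text
time: 10.35
eef_pos: [0.6235, 0.0739, 0.1167]
tcp_rot: [[0.001, -1.0, 0.002], [-1.0, -0.001, 0.0], [-0.0, -0.002, -1.0]]
wrist_force: [-3.7, 3.8, 6.5]
width: 0.402
grip_force: 40.0
```

It is in contact at the seated height, 0.1167 against 0.1165 expected. I'll release, rise and check the lid while moving towards the peg.

```bash
python3 -m creep '[[0,0,-1,0,0.3],[0,0,0,0,0.2],[0,0,0,0,0.2],[0,0,0,0,0.2],[0,0,0,0,0.2]]' 15;python3 -m creep '[[0,0,-20,0,0.2],[0,0,-50,0,0.2],[0,0,-50,0,0.2],[0,0,-40,0,0.4],[0,0,-20,0,0.54]]'
python3 -m creep '[[20,40,0,0,0.54],[20,50,0,0,0.54],[20,40,0,0,0.54],[20,25,0,0,0.54],[4,7,0,0,0.54]]'
python3 - <<'E'
from h import *
import time
for n in ('top','side'):
    s=snap(n,n+'3');W=cloud(s);hsv=cv2.cvtColor(s['frame'],cv2.COLOR_BGR2HSV)
    d=np.linalg.norm(W[...,:2]-[.623,.0737],axis=-1)
    m=(d<.08)&(hsv[...,1]<90)&(hsv[...,2]>90)&(abs(W[...,2]-.114)<.01);print(n,m.sum(),circ(W[m]),np.percentile(W[m][:,2],[5,50,95]))
    c=max(cv2.findContours(m.astype(np.uint8),0,1)[0],key=cv2.contourArea)[:,0]
    print(circ(np.array([onplane(s,q,.114) for q in c])))
    X=W[m];print(np.linalg.lstsq(np.c_[X[:,:2],np.ones(len(X))],X[:,2],rcond=None)[0])
    m=(d<.03)&(W[...,2]>.135)&(W[...,2]<.155);print(m.sum(),W[m].mean(0))
s=snap('wrist','w3');o=bot.get_obs();print(o['eef_pos'],o['width'])
W=cloud(s)
m=(np.linalg.norm(W[...,:2]-[.4615,-.0095],axis=-1)<.025)&(W[...,2]>.222)&(W[...,2]<.24);print('peg',m.sum(),W[m].mean(0) if m.any() else 0)
E
```

```text
time: 10.98
eef_pos: [0.623, 0.0733, 0.1155]
tcp_rot: [[-0.0, -1.0, -0.0], [-1.0, 0.0, -0.0], [0.0, 0.0, -1.0]]
wrist_force: [-0.0, 0.5, 0.5]
width: 0.784
grip_force: 0.0
time: 11.6
eef_pos: [0.6238, 0.0735, 0.2988]
tcp_rot: [[0.0, -1.0, 0.005], [-1.0, -0.0, 0.001], [-0.001, -0.005, -1.0]]
wrist_force: [0.9, 0.5, 0.3]
width: 0.656
grip_force: 0.0
time: 12.22
eef_pos: [0.4598, -0.0114, 0.2963]
tcp_rot: [[-0.001, -1.0, 0.001], [-1.0, 0.001, 0.0], [-0.0, -0.001, -1.0]]
wrist_force: [0.0, 0.0, -0.5]
width: 0.46
grip_force: 0.0
top 1226 (array([0.6229495 , 0.07151353]), np.float64(0.04130305185557662)) [0.11218444 0.11536579 0.11874278]
(array([0.62338064, 0.07224975]), np.float64(0.05319499458413346))
[ 0.00201795 -0.0025584   0.11436931]
169 [0.62126684 0.06988466 0.14521381]
side 217 (array([0.62081998, 0.07332984]), np.float64(0.048328963345161846)) [0.11004947 0.11514586 0.11751105]
(array([0.62249207, 0.0316014 ]), np.float64(0.024818222066238155))
[0.01281037 0.0116276  0.10617377]
34 [0.63214683 0.07160378 0.14446629]
[ 0.46151713 -0.01036772  0.2959068 ] 0.45852460468731
peg 252 [ 0.46312381 -0.00720737  0.22938112]
```

View pics/w3.png

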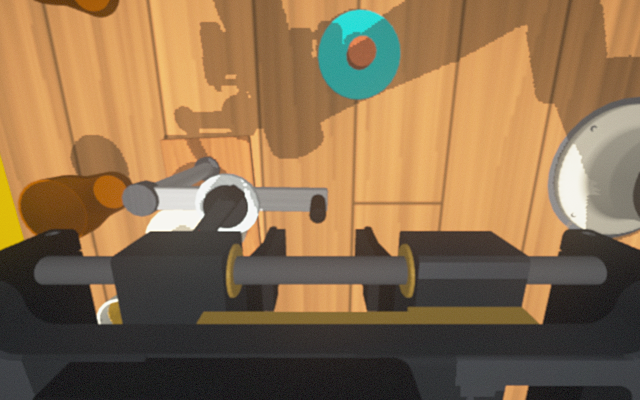

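The lid is seated and level, with its disc top at 0.115 and grip top at 0.145. In the wrist picture the peg is at (318,208), between the open fingers. I'll grasp it and work out the arc.

```bash
python3 -m creep '[[-2,-1,30,0,0.54],[0,0,40,0,0.54],[0,0,18,0,0.54],[0,0,5,0,0.54],[0,0,0,0,0.7]]' 15;python3 -m creep '[[0,0,0,0,1],[0,0,0,0,1],[0,0,0,0,1],[0,0,0,0,1],[0,0,0,0,1]]' 15
python3 - <<'E'
from h import *
o=bot.get_obs();p=o['eef_pos'];print(p,o['width'])
c=np.array([.6275,-.0105]);v=p[:2]-c;r=np.hypot(*v);a=np.arctan2(v[1],v[0])%(2*np.pi);print(r,np.degrees(a))
b=np.linspace(a,np.radians(93),16);Q=c+r*np.c_[np.cos(b),np.sin(b)];d=np.diff(Q,axis=0)*1000
print(np.c_[-d[:,1],-d[:,0]].round(1).tolist(),Q[-1])
E
```

```text
time: 13.0
eef_pos: [0.4629, -0.0082, 0.2027]
tcp_rot: [[0.0, -1.0, 0.0], [-1.0, -0.0, -0.0], [0.0, -0.0, -1.0]]
wrist_force: [0.4, -0.2, 0.3]
width: 0.41
grip_force: 0.0
time: 13.62
eef_pos: [0.4632, -0.0083, 0.2034]
tcp_rot: [[0.0, -1.0, 0.003], [-1.0, -0.0, 0.0], [-0.0, -0.003, -1.0]]
wrist_force: [3.8, 1.0, 0.5]
width: 0.153
grip_force: 15.0
[ 0.46322687 -0.00831706  0.20337248] 0.1532684178777068
0.16428763058322457 179.23867098766746
[[-16.4, -1.0], [-16.3, -2.7], [-15.9, -4.3], [-15.4, -5.9], [-14.7, -7.4], [-13.9, -8.8], [-13.0, -10.2], [-11.9, -11.4], [-10.7, -12.6], [-9.4, -13.6], [-8.0, -14.4], [-6.5, -15.2], [-4.9, -15.7], [-3.3, -16.1], [-1.7, -16.4]] [0.61890185 0.15356248]
```

```bash
python3 -m creep '[[-16.4,-1,0,0,1],[-16.3,-2.7,0,0,1],[-15.9,-4.3,0,0,1],[-15.4,-5.9,0,0,1],[-14.7,-7.4,0,0,1]]';python3 -m creep '[[-13.9,-8.8,0,0,1],[-13,-10.2,0,0,1],[-11.9,-11.4,0,0,1],[-10.7,-12.6,0,0,1],[-9.4,-13.6,0,0,1]]'
python3 - <<'E'
from h import *
o=bot.get_obs();p=o['eef_pos'];print(p,o['width'],o['wrist_force'],o['wrist_torque'])
E
```

```text
time: 14.25
eef_pos: [0.4857, 0.0695, 0.2034]
tcp_rot: [[0.0, -1.0, 0.005], [-1.0, -0.0, -0.002], [0.002, -0.005, -1.0]]
wrist_force: [11.1, -9.7, -4.8]
width: 0.155
grip_force: 15.0
time: 14.88
eef_pos: [0.5399, 0.1272, 0.2032]
tcp_rot: [[-0.001, -1.0, -0.002], [-1.0, 0.001, -0.004], [0.004, 0.002, -1.0]]
wrist_force: [2.4, -5.7, 5.4]
width: 0.149
grip_force: 15.0
[0.53992898 0.12717355 0.20324544] 0.14932547998366313 [ 2.37345937 -5.7285826   5.43701444] [-1.57428952 -0.45939516 -0.10347449]
```

```bash
python3 -m creep '[[-8,-14.4,0,0,1],[-6.5,-15.2,0,0,1],[-4.9,-15.7,0,0,1],[-3.3,-14,0,0,1],[-1,-6,0,0,1]]';python3 -m creep '[[0,-2,0,0,1],[0,-2,0,0,1],[0,-2,0,0,1],[0,0,0,0,1],[0,0,0,0,1]]'
```

```text
time: 15.5
eef_pos: [0.6056, 0.153, 0.203]
tcp_rot: [[-0.0, -1.0, -0.0], [-1.0, 0.0, -0.0], [0.0, 0.0, -1.0]]
wrist_force: [-2.4, 1.1, 6.1]
width: 0.152
grip_force: 15.0
time: 16.12
eef_pos: [0.6116, 0.1533, 0.203]
tcp_rot: [[0.0, -1.0, 0.001], [-1.0, -0.0, 0.001], [-0.001, -0.001, -1.0]]
wrist_force: [-1.1, 4.7, 5.3]
width: 0.154
grip_force: 15.0
```

```bash
python3 -m creep '[[0,-2,0,0,1],[0,-2,0,0,1],[0,-1,0,0,1],[0,0,0,0,1],[0,0,0,0,1]]';python3 -m creep '[[0,-1,0,0,1],[0,-1,0,0,1],[0,-1,0,0,1],[0,0,0,0,1],[0,0,0,0,1]]'
```

```text
time: 16.75
eef_pos: [0.6166, 0.1535, 0.2029]
tcp_rot: [[0.0, -1.0, 0.001], [-1.0, -0.0, 0.001], [-0.001, -0.001, -1.0]]
wrist_force: [-1.4, 5.2, 5.3]
width: 0.157
grip_force: 15.0
time: 17.38
eef_pos: [0.6196, 0.1536, 0.2029]
tcp_rot: [[0.0, -1.0, 0.001], [-1.0, -0.0, 0.001], [-0.001, -0.001, -1.0]]
wrist_force: [-1.9, 4.6, 5.0]
width: 0.157
grip_force: 15.0
```

```bash
python3 -m creep '[[0,-1,0,0,1],[0,-1,0,0,1],[0,-1,0,0,1],[0,0,0,0,1],[0,0,0,0,1]]';python3 -m creep '[[0,-1,0,0,1],[0,-1,0,0,1],[0,-1,0,0,1],[0,0,0,0,1],[0,0,0,0,1]]'
```

```text
time: 18.0
eef_pos: [0.6213, 0.1536, 0.2029]
tcp_rot: [[0.001, -1.0, -0.001], [-1.0, -0.001, 0.001], [-0.001, 0.001, -1.0]]
wrist_force: [-5.3, 5.9, 6.9]
width: 0.151
grip_force: 15.0
time: 18.62
eef_pos: [0.6214, 0.1537, 0.2028]
tcp_rot: [[0.001, -1.0, -0.008], [-1.0, -0.001, 0.0], [-0.0, 0.008, -1.0]]
wrist_force: [-12.5, 7.3, 10.6]
width: 0.154
grip_force: 15.0
```

The stop is felt at x = 0.6213, with the force rising. I'll ease off, let go of the peg, rise and look at the knob.

```bash
python3 -m creep '[[0,3,0,0,1],[0,1,0,0,1],[0,0,0,0,0.7],[0,0,0,0,0.6],[0,0,0,0,0.5]]';python3 -m creep '[[0,0,-20,0,0.4],[0,0,-40,0,0.3],[0,0,-40,0,0.3],[0,0,-10,0,0.3],[0,0,0,0,0.3]]'
python3 - <<'E'
from h import *
o=bot.get_obs();print(o['eef_pos'],o['width'])
s=snap('wrist','w4');W=cloud(s);hsv=cv2.cvtColor(s['frame'],cv2.COLOR_BGR2HSV)
d=np.linalg.norm(W[...,:2]-[.6243,.074],axis=-1)
red=((hsv[...,0]<10)|(hsv[...,0]>172))&(hsv[...,1]>150)&(hsv[...,2]>60)&(d<.045)&(W[...,2]>.19)
n,L,st,ce=cv2.connectedComponentsWithStats(red.astype(np.uint8))
for i in range(1,n):
    if st[i,4]>4: print('red',st[i,4],ce[i],W[L==i].mean(0))
m=(d<.035)&(W[...,2]>.232)&(W[...,2]<.26)
pts=np.argwhere(m)[:,::-1].astype(np.float32)
ztop=np.median(W[m][:,2]);print('wing',m.sum(),W[m].mean(0),ztop)
r=cv2.minAreaRect(pts);box=cv2.boxPoints(r);B=np.array([onplane(s,q,ztop) for q in box]);print(B[:,:2].round(4).tolist(),B.mean(0))
e=B[1]-B[0],B[2]-B[1];print([ (np.linalg.norm(x),np.degrees(np.arctan2(x[1],x[0]))) for x in e])
m=(d<.035)&(W[...,2]>.195)&(W[...,2]<.211);print('collar',W[m][:,2].mean(),circ(W[m]))
m=(np.linalg.norm(W[...,:2]-[.621,.154],axis=-1)<.02)&(W[...,2]>.222);print('peg',W[m].mean(0))
cv2.imwrite('pics/w4c.png',s['frame'])
E
```

```text
time: 19.25
eef_pos: [0.6209, 0.1519, 0.2017]
tcp_rot: [[-0.001, -1.0, -0.002], [-1.0, 0.001, -0.001], [0.001, 0.002, -1.0]]
wrist_force: [-0.4, -0.6, -0.1]
width: 0.415
grip_force: 0.0
time: 19.88
eef_pos: [0.6211, 0.1526, 0.3125]
tcp_rot: [[-0.0, -1.0, -0.0], [-1.0, 0.0, 0.0], [-0.0, 0.0, -1.0]]
wrist_force: [-0.2, -0.0, 0.3]
width: 0.698
grip_force: 0.0
[0.6211346  0.15257989 0.31247613] 0.6983636708079495
red 126 [295.57936508  95.8968254 ] [0.63890008 0.06644725 0.24757633]
wing 1200 [0.62491097 0.07650881 0.24315798] 0.24317618920765016
[[0.648, 0.0682], [0.6393, 0.0576], [0.6018, 0.0846], [0.6102, 0.0958]] [0.62482395 0.07653064 0.24317619]
[(np.float64(0.013644307990180817), np.float64(-129.44311760131862)), (np.float64(0.046221694443489905), np.float64(144.36202851669486))]
collar 0.20611601203664007 (array([0.62427207, 0.07697765]), np.float64(0.022776718228760394))
peg [0.62120976 0.15548988 0.22941357]
```

View pics/w4c.png

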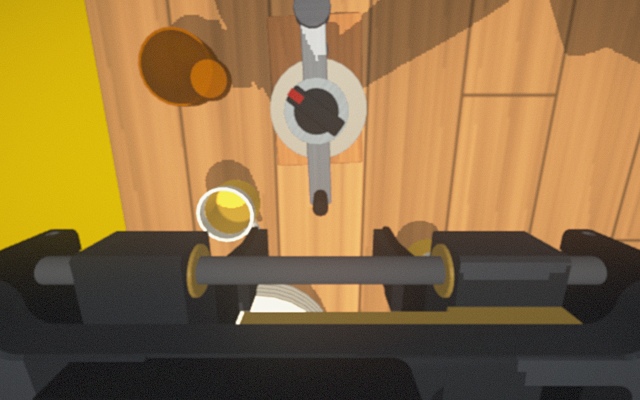

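The bar now points along +y over the lid. The peg is at (319,203) and the knob at (316,110), with its red mark at (295,96), in line with the collar. The mark points at −35.6° and the wing top is at 0.2435. I'll line the gripper up with the wing.

```bash
python3 -m creep '[[40,-2,0,0,0.5],[37.6,-1.6,0,0,0.5],[0,0,0,-0.18,0.5],[0,0,0,-0.18,0.5],[0,0,0,-0.18,0.5]]';python3 -m creep '[[0,0,20,-0.18,0.5],[0,0,20,-0.18,0.5],[0,0,10,-0.05,0.5],[0,0,0,0,0.5],[0,0,0,0,0.5]]'
python3 - <<'E'
from h import *
o=bot.get_obs();p=o['eef_pos'];R=o['tcp_rot'];print(p,R.round(3).tolist(),np.degrees(np.arctan2(R[1,0],R[0,0])),o['width'])
print(((np.array([.6247,.075,.2165])-p)@R*1000).round(1), o['wrist_torque'],o['joint_positions'].round(2) if hasattr(o['joint_positions'],'round') else o['joint_positions'])
E
```

```text
time: 20.55
eef_pos: [0.6241, 0.0747, 0.3102]
tcp_rot: [[0.519, -0.855, -0.004], [-0.855, -0.519, -0.001], [-0.001, 0.004, -1.0]]
wrist_force: [-1.4, 0.4, 0.7]
width: 0.501
grip_force: 0.0
time: 21.18
eef_pos: [0.6248, 0.075, 0.2622]
tcp_rot: [[0.813, -0.582, -0.001], [-0.582, -0.813, -0.001], [-0.0, 0.001, -1.0]]
wrist_force: [0.9, 0.7, -0.2]
width: 0.502
grip_force: 0.0
[0.62479303 0.07502313 0.26222729] [[0.813, -0.582, -0.001], [-0.582, -0.813, -0.001], [-0.0, 0.001, -1.0]] -35.61331498784324 0.5022394656131435
[-0.   0.  45.7] [ 0.05869601 -0.00067831 -0.00793011] [ 0.38  0.37  0.08  0.   -1.29  0.57]
```

```bash
python3 -m creep '[[0,0,20,0,0.5],[0,0,18,0,0.5],[0,0,8,0,0.5],[0,0,0,0,0.5],[0,0,0,0,0.7]]' 20;python3 -m creep '[[0,0,0,0,0.8],[0,0,0,0,0.9],[0,0,0,0,1],[0,0,0,0,1],[0,0,0,0,1]]' 60
python3 - <<'E'
from h import *
o=bot.get_obs();p=o['eef_pos'];R=o['tcp_rot'];print(p,np.arctan2(R[1,0],R[0,0]),o['width'],o['wrist_force'],o['wrist_torque'])
E
```

```text
time: 21.8
eef_pos: [0.6254, 0.0752, 0.2177]
tcp_rot: [[0.813, -0.582, 0.002], [-0.582, -0.813, 0.0], [0.001, -0.001, -1.0]]
wrist_force: [0.1, 0.5, -0.2]
width: 0.45
grip_force: 0.0
time: 22.42
eef_pos: [0.6252, 0.0757, 0.217]
tcp_rot: [[0.814, -0.581, 0.001], [-0.581, -0.814, 0.001], [0.0, -0.001, -1.0]]
wrist_force: [-0.0, 3.2, 1.8]
width: 0.153
grip_force: 60.0
[0.62519843 0.07571936 0.21699198] -0.6205645375670623 0.15253186576728636 [-0.01414647  3.2136353   1.77965082] [ 0.9861226  -0.05245495 -0.09334133]
```

```bash
cat > st.py <<'E'
from h import *
o=bot.get_obs();p=o['eef_pos'];R=o['tcp_rot'];print('yaw %.3f z %.4f w %.3f Mz %.3f'%(np.arctan2(R[1,0],R[0,0]),p[2],o['width'],o['wrist_torque'][2]),np.round(o['wrist_force'],1),o['grip_force'],round(o['time'],2))
E
python3 -m creep '[[0,0,0.6,0.1,1],[0,0,0.6,0.1,1],[0,0,0.6,0.1,1],[0,0,0.6,0.1,1],[0,0,0,0,1]]' 60 >/dev/null; python3 st.py; python3 -m creep '[[0,0,0.3,0.05,1],[0,0,0.3,0.05,1],[0,0,0.24,0.04,1],[0,0,0,0,1],[0,0,0,0,1]]' >/dev/null; python3 st.py
```

```text
yaw -1.019 z 0.2146 w 0.155 Mz -0.057 [0.2 2.6 1.1] 60.00076820142567 23.05
yaw -1.159 z 0.2138 w 0.157 Mz 0.121 [-1.2  3.1  3.4] 60.00086082145572 23.68
```

```bash
for i in 1; do python3 -m creep '[[0,0,0.24,0.04,1],[0,0,0.24,0.04,1],[0,0,0,0,1],[0,0,0,0,1],[0,0,0,0,1]]' >/dev/null; python3 st.py; done; python3 -m creep '[[0,0,0.24,0.04,1],[0,0,0.24,0.04,1],[0,0,0,0,1],[0,0,0,0,1],[0,0,0,0,1]]' >/dev/null; python3 st.py
python3 -m creep '[[0,0,0.24,0.04,1],[0,0,0.24,0.04,1],[0,0,0,0,1],[0,0,0,0,1],[0,0,0,0,1]]' >/dev/null; python3 st.py
```

```text
yaw -1.240 z 0.2133 w 0.148 Mz 0.122 [-0.7  3.6  4.1] 60.00124351121485 24.3
yaw -1.320 z 0.2127 w 0.156 Mz 0.099 [-1.5  2.9  4.3] 60.00160784460604 24.93
yaw -1.400 z 0.2123 w 0.153 Mz 0.077 [-1.1  4.8  4.3] 60.00164891593158 25.55
```

```bash
python3 -m creep '[[0,0,0.24,0.04,1],[0,0,0.24,0.04,1],[0,0,0,0,1],[0,0,0,0,1],[0,0,0,0,1]]' >/dev/null; python3 st.py
python3 -m creep '[[0,0,0.24,0.04,1],[0,0,0.24,0.04,1],[0,0,0,0,1],[0,0,0,0,1],[0,0,0,0,1]]' >/dev/null; python3 st.py
```

```text
yaw -1.480 z 0.2118 w 0.159 Mz 0.008 [-1.7  4.5  5.4] 60.001727817580104 26.18
yaw -1.560 z 0.2113 w 0.157 Mz 0.075 [-2.2  3.8  6.2] 60.00180336646736 26.8
```

```bash
python3 -m creep '[[0,0,0.24,0.04,1],[0,0,0.24,0.04,1],[0,0,0,0,1],[0,0,0,0,1],[0,0,0,0,1]]' >/dev/null; python3 st.py
```

```text
yaw -1.640 z 0.2108 w 0.155 Mz 0.092 [-1.8  4.4  5.9] 60.001897579059005 27.43
```

```bash
python3 -m creep '[[0,0,0.24,0.04,1],[0,0,0.24,0.04,1],[0,0,0,0,1],[0,0,0,0,1],[0,0,0,0,1]]' >/dev/null; python3 st.py
python3 -m creep '[[0,0,0.24,0.04,1],[0,0,0.24,0.04,1],[0,0,0,0,1],[0,0,0,0,1],[0,0,0,0,1]]' >/dev/null; python3 st.py
```

```text
yaw -1.720 z 0.2103 w 0.155 Mz 0.116 [-2.2  4.4  6. ] 60.002074213698506 28.05
yaw -1.799 z 0.2101 w 0.158 Mz 0.174 [-3.3  4.9  6.7] 60.0022725854069 28.68
```

```bash
python3 -m creep '[[0,0,0.24,0.04,1],[0,0,0.24,0.04,1],[0,0,0,0,1],[0,0,0,0,1],[0,0,0,0,1]]' >/dev/null; python3 st.py
```

```text
yaw -1.879 z 0.2100 w 0.158 Mz 0.308 [-3.   4.9  8.3] 60.003062998875976 29.3
```

The foot has met the lid: the torque is rising and the tool has stopped sinking. I'll go in single small turns from here.

```bash
python3 -m creep '[[0,0,0,0.04,1],[0,0,0,0,1],[0,0,0,0,1],[0,0,0,0,1],[0,0,0,0,1]]' >/dev/null; python3 st.py
```

```text
yaw -1.919 z 0.2101 w 0.153 Mz 0.332 [-3.2  4.8  7.7] 60.00310264527798 29.93
```

```bash
python3 -m creep '[[0,0,0,0.04,1],[0,0,0,0,1],[0,0,0,0,1],[0,0,0,0,1],[0,0,0,0,1]]' >/dev/null; python3 st.py
```

```text
yaw -1.959 z 0.2100 w 0.159 Mz 0.401 [-3.9  5.   8.4] 60.00318576581776 30.55
```

```bash
python3 -m creep '[[0,0,0,0.04,1],[0,0,0,0,1],[0,0,0,0,1],[0,0,0,0,1],[0,0,0,0,1]]' >/dev/null; python3 st.py
```

```text
yaw -1.999 z 0.2100 w 0.151 Mz 0.296 [-3.7  5.2  8.3] 60.003237230703235 31.18
```

```bash
python3 -m creep '[[0,0,0,0.04,1],[0,0,0,0,1],[0,0,0,0,1],[0,0,0,0,1],[0,0,0,0,1]]' >/dev/null; python3 st.py
```

```text
yaw -2.039 z 0.2100 w 0.160 Mz 0.318 [-3.5  5.2  8. ] 60.00305850058794 31.8
```

```bash
python3 -m creep '[[0,0,0,0.04,1],[0,0,0,0,1],[0,0,0,0,1],[0,0,0,0,1],[0,0,0,0,1]]' >/dev/null; python3 st.py
```

```text
yaw -2.079 z 0.2100 w 0.156 Mz 0.352 [-4.9  5.1  8.6] 60.003327978774905 32.42
```

```bash
python3 -m creep '[[0,0,0,0.04,1],[0,0,0,0,1],[0,0,0,0,1],[0,0,0,0,1],[0,0,0,0,1]]' >/dev/null; python3 st.py
```

```text
yaw -2.119 z 0.2100 w 0.156 Mz 0.373 [-3.5  5.3  8. ] 60.00323552638292 33.05
```

```bash
cat > marks.py <<'E'
from h import *
import sys
for n in ('wrist','top','side'):
    s=snap(n,n+sys.argv[1]);W=cloud(s);hsv=cv2.cvtColor(s['frame'],cv2.COLOR_BGR2HSV)
    d=np.linalg.norm(W[...,:2]-[.6247,.075],axis=-1)
    red=((hsv[...,0]<8)|(hsv[...,0]>172))&(hsv[...,1]>150)&(hsv[...,2]>50)&(d<.045)&(W[...,2]>.17)
    k,L,st,ce=cv2.connectedComponentsWithStats(red.astype(np.uint8),connectivity=8)
    for i in range(1,k):
        if st[i,4]>2:
            w=np.median(W[L==i],0);print(n,st[i,4],ce[i].round(1),w.round(4),'ang',np.degrees(np.arctan2(w[1]-.075,w[0]-.6247)).round(1))
E
python3 marks.py 5; python3 st.py
```

```text
wrist 521 [319.  223.8] [0.6149 0.0574 0.2356] ang -119.1
top 3 [264.  153.7] [0.6129 0.0521 0.217 ] ang -117.3
side 46 [324.4 155.9] [0.6124 0.0574 0.2234] ang -125.1
yaw -2.119 z 0.2100 w 0.155 Mz 0.283 [-2.7  5.1  7.6] 60.00336969271302 33.2
```

```bash
python3 - <<'E'
from h import *
a=cv2.resize(load('wrist5')['frame'][160:280,240:400],(800,600),interpolation=cv2.INTER_CUBIC)
a[:220,:260]=cv2.resize(load('side5')['frame'][140:184,296:348],(260,220),interpolation=cv2.INTER_CUBIC)
cv2.imwrite('pics/c5.png',a)
E
```

```text
(no output)
```

View pics/c5.png

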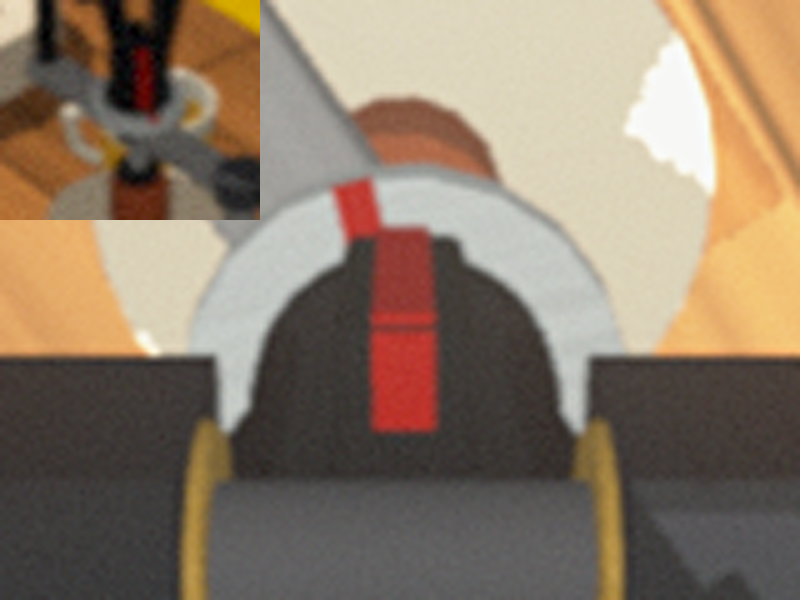

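The wrist crop shows the knob's mark at (404,370) and the collar's mark at (357,210) to its left, clearly parted. I'll compute the angle.

```bash
python3 - <<'E'
from h import *
s=load('wrist5');hsv=cv2.cvtColor(s['frame'],cv2.COLOR_BGR2HSV)
W=cloud(s)
red=((hsv[...,0]<8)|(hsv[...,0]>172))&(hsv[...,1]>140)&(hsv[...,2]>60)
# collar: points in grey ring, low
m=np.zeros(red.shape,bool);m[194:208,304:318]=1;mc=red&m&(W[...,2]<.21);print('collar mark',W[mc].mean(0),mc.sum())
z=np.median(W[mc][:,2])
h=W[...,2];d=np.linalg.norm(W[...,:2]-[.6247,.075],axis=-1)
ring=(abs(h-z)<.004)&(d<.04)&(hsv[...,1]<60)
c=max(cv2.findContours((ring|mc).astype(np.uint8),0,1)[0],key=cv2.contourArea)[:,0]
P=np.array([onplane(s,q,z) for q in c]);o=bot.get_obs();print(o['eef_pos'])
P=P[np.linalg.norm(P[:,:2]-[.6247,.075],axis=-1)>.0245];c0,r=circ(P);print('ring',c0,r)
v,u=np.argwhere(mc).mean(0);cm=onplane(s,(u,v),z)
mk=np.zeros(red.shape,bool);mk[224:247,310:330]=1;v,u=np.argwhere(red&mk).mean(0);zk=W[red&mk][:,2].mean();km=onplane(s,(u,v),zk);print(zk,z)
for ax in (c0,o['eef_pos'][:2],np.array([.6247,.0765])):
    f=lambda p:np.degrees(np.arctan2(p[1]-ax[1],p[0]-ax[0]))
    print(ax,'knob',f(km),'collar',f(cm),'diff',f(cm)-f(km),'vs yaw',f(cm)+np.degrees(2.119))
E
```

```text
collar mark [0.6171121  0.05329159 0.19968329] 76
[0.62409429 0.07548209 0.21001749]
ring [0.62380163 0.0750066 ] 0.02644699309689855
0.2373013720474397 0.1991270215267335
[0.62380163 0.0750066 ] knob -119.4238568556582 collar -107.00030649203354 diff 12.423550363624656 vs yaw 14.409450296187913
[0.62409429 0.07548209] knob -119.49598712425176 collar -107.34956669904946 diff 12.146420425202294 vs yaw 14.060190089171996
[0.6247 0.0765] knob -119.57828072849364 collar -107.99813902469131 diff 11.580141703802326 vs yaw 13.411617763530145
```

The marks are parted by about 12 to 14°, inside the 5 to 30° band. I'll stop here, release and rise.

```bash
python3 -m creep '[[0,0,-0.5,0,0.9],[0,0,0,0,0.7],[0,0,0,0,0.6],[0,0,0,0,0.5],[0,0,0,0,0.5]]' 20;python3 -m creep '[[0,0,-15,0,0.5],[0,0,-40,0,0.5],[0,0,-40,0,0.5],[0,0,-10,0,0.5],[0,0,0,0,0.5]]'
python3 marks.py 6
python3 - <<'E'
from h import *
f=load('wrist6')['frame'];o=load('top6')['frame']
a=np.zeros((500,800,3),np.uint8);a[:400,:]=cv2.resize(f[40:240,120:520],(800,400));a[400:,:300]=cv2.resize(o[90:190,190:490],(300,100))
cv2.imwrite('pics/c6.png',a)
E
```

```text
time: 33.83
eef_pos: [0.6247, 0.0747, 0.2091]
tcp_rot: [[-0.523, -0.852, -0.001], [-0.852, 0.523, -0.001], [0.001, 0.0, -1.0]]
wrist_force: [-0.5, 0.1, 0.1]
width: 0.473
grip_force: 0.0
time: 34.45
eef_pos: [0.6249, 0.0753, 0.3156]
tcp_rot: [[-0.523, -0.853, 0.002], [-0.853, 0.523, 0.001], [-0.002, -0.001, -1.0]]
wrist_force: [-0.6, 0.3, -0.9]
width: 0.496
grip_force: 0.0
wrist 18 [314.8 170.2] [0.6176 0.053  0.1989] ang -107.9
wrist 6 [320.7 174.5] [0.6134 0.0563 0.2177] ang -121.1
wrist 101 [320.9 184.8] [0.6156 0.0605 0.2368] ang -122.0
top 18 [261.4 152.2] [0.6131 0.056  0.2378] ang -121.3
side 42 [324.4 155.8] [0.6124 0.0574 0.2242] ang -125.0
```

View pics/c6.png

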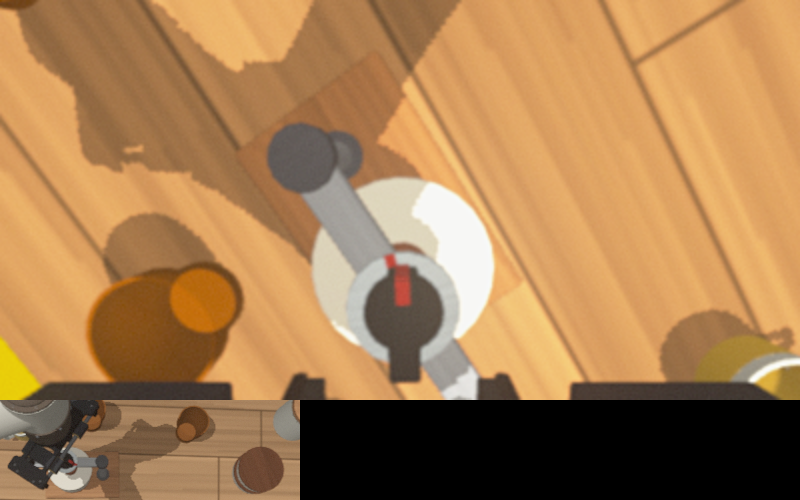

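After release the collar mark is at (391,262) and the knob mark at (402,285), parted by about 13°. The lid is seated under the bar, and nothing touches the robot.

```bash
python3 -c "
from cell import bot
print(bot.close_job())"
```

```text
the job is handed in; nothing more can be done
None
```

The crock is closed and the job handed in at about 34 s: lid seated, bar swung to its stop, knob tightened until the clutch slipped with the red marks about 13° apart, and gripper let go and clear; I never moved the mugs, glasses or bowls, though I took no separate check of their positions at the end.

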